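# Unstack a carrier tote, turn it end for end and click it home in its nesting partner

### The arm

A 6-joint arm with a two-finger parallel gripper is mounted at the origin on the work surface. World frame = base frame: x ahead of the robot, y to its left, z up, the work surface at z = 0. Lengths are in m, angles in rad, forces in N, time in s.
With the tool pointing down it reaches from about 0.425 to 1.125 m from the base axis. Payload 14.9 kg.
Tool frame: the origin (TCP) lies on the centre line of the jaws, within the pads' length; the fingertips stand 25 mm ahead of it and the grasp point (between the pads) lies 6 mm ahead of it (manip.tip_reach is the distance from the TCP to the fingertips, in m); z points along the fingers, y is the line along which they close (so a half turn about z gives the same grasp; the last joint's range is limited). The gripper opens to 91 mm and grips with 3 to 60 N. Pads are 32 mm wide; open, the fingers measure 118 mm over their backs; the gripper's body (76 mm by 178 mm) begins 60 mm behind the grasp point.
Start: joints at [-1.191, 0.379, 1.734, -0, 1.028, -0.033], TCP at [0.281, -0.641, 0.239] pointing down, gripper open.
Joint ranges: [-2.77, 2.77], [-0.74, 2.19], [0, 2.66], [-1.06, 4.2], [0.31, 2.87], [-3.08, 3.08]. Speed limits (rad/s): [1.89, 1.89, 2.39, 3.14, 3.14, 3.14].

### API

Orientations are given as a unit quaternion [x, y, z, w].
In Python, from workcell import manip gives the robot as it stands. The module is installed in compiled form; this text tells all that it offers.
- The arm moves only by the tool step_arm, never from a script. Its argument "plan" is a list of rows, each a list of 3 entries, a list of its own where there are three numbers: the opening, from -1 (shut) to 1 (fully open), so that 0 is half open, then the shift along the tool's x, y, z in mm, then the turn about the tool's z in degrees. A call has exactly 5 rows; each row is the pose to reach, as a shift and turn from the pose commanded when the call began, along the tool's axes at that moment; what a row does not reach only later rows make up. A row lasts 1/12 s, in which the tool goes at most 41.7 mm and 7.16 degrees, less where a joint would pass 70% of its speed; a pose out of reach is approached as far as the arm can. A call with a gripper value outside its range is refused whole. The fingers move at their own pace and stop on an object; "force" is the grip in N (left out, the last holds). Time passes only in rows, so rows that repeat a pose let the fingers close, or fill a call up. It gives the time, the measured TCP pose, the force, the opening and the grip force at its end, in the units of the state.
- manip.get_obs(): the state, without advancing time (a new reading comes with each control period).
- manip.grab_frame(name): name is "scene" or "top" or "wrist"; returns a dict with "img" (420x560x3 uint8, red, green, blue), "z_map" (420x560 float32, m along the optical axis (not along the pixel's ray), 0 where there is no reading), "vfov" (degrees; the focal length in pixels is half the picture's height over the tangent of half this angle, whatever the lens; pixels are square), "cx", "cy" (the principal point, pixels), "dist_coeffs" ([k1, k2, p1, p2, k3] as OpenCV has them; the pictures are not rectified), "T" (4x4, takes a point from camera to world coordinates); the wrist camera has in their place "mount" (4x4, takes a point from camera to tool coordinates, whose origin is the TCP and whose axes are the flange's). Camera axes: x right, y down, z forward; pixel columns grow to the right and rows downward; lengths in m; the calibration is good to about 2 mm. A picture is of the moment at which its call begins: read the wrist's pose just before it.
- manip.job_done(): hands the job in; it is judged then, once.
Trained networks look in a picture, given as the dict that the camera call returned (one of the last four; its "shot" number tells which), for a name from the list of things; names that differ only in an ending like _2 or _b are one class to them, and where a whole thing is asked for, a point or a joint stands for the part that bears it (a point fixed in the world has none). Each returns a list of dicts, best first, with "score" (0 to 1); they miss things now and then, are a little off and sometimes report something else, mostly with a low value. They report only what shows in the picture. A call takes as long as a camera call. They do not tell look-alikes from the thing itself.
- manip.find_in(picture, name): "box" ([left, top, right, bottom] in pixels, round what is visible of it).
- manip.silhouettes(picture, name): "pixels" (420x560 bool, what is visible of it) and "box" ([left, top, right, bottom] in pixels, round what is visible of it).
The state is a dict: "time": time; "joint_pos": joint angles; "qvel": joint speeds; "effort": joint torques, N m; "tool_pos": TCP position; "eef_rot": TCP orientation; "wrist_force": force on the tool from outside, world axes, zero at the start; "moment": the same for the moment, N m; "finger_gap": opening from 0.0 (shut) to 1.0 (fully open); "finger_force": force on a finger pad.
Only numpy, scipy, OpenCV 4.12 (cv2) and the standard library are available. Lean on these libraries where they do the work, as an engineer would, in place of code of your own. Each camera call takes 0.05 s, during which the arm holds its last target. There are 200 camera calls.

### The job

Lift the white carrier tote off the black tote of jars it is stacked on, turn it half round so that its orange end comes to the orange end of the empty black tote, and nest it in there: that tote's grey guide frame is clipped up to 12 mm off centre along its length, so feel with light touches for where the ribs drop into its channels, then press gently (some 12 N is enough) until it clicks past the spring catches and sits fully home, upright, with the rims flush. Let go of it; keep it level and never drop, ram or force it (45 N is too much), and leave the jars and everything else on the counter undisturbed.

Things in the scene. Friction and masses are not known exactly. Their poses are not given: they have to be found in the camera images.
- carrier_mid (a point): centre, half-way up, of the loose, empty white carrier tote (0.28 to 0.46 kg): open box 146 mm long (x; 200 over the end lips), 110 wide (y), 80 high to the rim, walls 4, orange end wall at its +x end. x points to the orange end, z up. Underside 60 below this point, rim 20 above. At the start it stands stacked on the full tote, orange end over plain end. Sizes in mm
- carrier_bar (a point): centre of the carrier's fixed grey carrying bar, 14 wide (carrier x), 12 high, 110 long (along carrier y), 55 above the carrier's centre, clear below for 29 down to the rim; axes as the carrier's. It spans the middle, so the carrier hangs level from it. Sizes in mm
- carrier_orange (a point): middle of the carrier's orange end at the rim: 71 along +x from its centre, 20 above it. In the middle of each end a lip with a round bead stands out 27, 66 above the underside. Sizes in mm
- carrier_ribs (a point): point amid the feet of the carrier's four ribs, 20 along +x and 45 below its centre, axes as the carrier's. The ribs stand 10 out from its long sides, two a side, 40 to either side of this point along x; each 16 wide with rounded feet (corner radius 1), 15 above the underside, running up to the rim. Sizes in mm
- empty_tote: the empty black tote, fixed to the counter; origin at the centre of its underside, z up, x to its orange end. Outside 248 (x) by 146 (y) by 84 high; floor and walls 4. Inside is a grey guide frame of pads up to rim height along the long sides, 115 apart. Carrier turned the other way: its ribs land on the pads and it merely stacks, underside 69 above this origin. Sizes in mm
- channels (a point): point at rim height, 20 along +x from the empty tote's centre, tote's axes. Amid the four rib channels if the guide frame were central; but the frame is clipped up to 12 off, either way along x. Channels: gaps in the pads, 19 wide, 40 to either side along x, both sides. Ribs have 1.5 play each way in x, the carrier 2.5 in y. Off a channel the rib feet meet the pads' flat tops. Sizes in mm
- nest_home (a point): where the carrier's centre lies when fully home (along x up to 12 off, as the guide frame is): on the empty tote's axis, 65.5 above its underside, tote's axes, rims flush within 2, carrier resting on four rubber buffers that give about 2.5. Readings are too coarse to find the bottom by position: feel for it. Sizes in mm
- catch_orange (a joint): sprung steel catch at the orange end of the guide frame, 78 above the empty tote's underside (a like one at the other end); value: how far it is pushed outwards (0 at rest, about 0.002 as the carrier's end bead passes). The bead meets it some 11 mm before home; press down with about 8 to 12 N and it clicks past. Sizes in mm
- full_tote: the full black tote, fixed, same size, origin and axes as the empty one, its guide frame central; three jars stand in it. The stacked carrier's underside is 69 above this origin and dips 15 below the rim with 2.5 play: lift it straight up by 30 or more to clear. Sizes in mm
- oil_mid (a point): bystander: amber oil bottle, 52 mm across, 140 mm high, loose; point at half height
- ramekin_mid (a point): bystander: white bowl 84 mm across, 45 mm high, loose; point at half height
- jar0_mid (a point): bystander: jar with white label standing in the full tote, 44 mm across, 52 mm high, loose; point at half height
- jar1_mid (a point): bystander: jar with red label standing in the full tote, 44 mm across, 52 mm high, loose; point at half height
- jar2_mid (a point): bystander: jar with yellow label standing in the full tote, 44 mm across, 52 mm high, loose; point at half height
Mind the look-alikes: they are no part of the job. Leave any green or red look-alike of the part that bears carrier_mid alone.

How it is judged:
By the outcome, as a careful person would: the job done as asked, in the order asked, and still so for the second after the job is handed in, with the robot touching nothing.
It also fails if it takes over 72 s, if anything falls off the work surface, if the arm or the gripper's body presses on something with over 40 N, if the wrist force passes 120 N, or if a joint passes its speed limit or range.

## Working session

There is one attempt and no reset: what is moved stays moved. The work goes in short steps, Python scripts to look and compute and a tool call to move; the robot and the scene stay as the last step left them, time stands still between calls to the robot, and variables do not carry over. Pictures are saved under pics/ and viewed, at most 10 in all, crops included, and the job is handed in when it is done.

Besides the shell and the picture viewer there is one more tool, called after ">>>" as name([rows], argument=value, ...), one row to a line, values as JSON. step_arm: Moves the arm, as the interface text tells. Its arguments: {"type":"object","properties":{"plan":{"type":"array"},"force":{"type":"number"}},"required":["plan"]}

```bash
mkdir -p pics; cat > h.py <<'E'
import numpy as np, cv2
from workcell import manip
from scipy.spatial.transform import Rotation as R
def cloud(p,T):
    f=210/np.tan(np.radians(p["vfov"])/2); K=np.array([[f,0,p["cx"]],[0,f,p["cy"]],[0,0,1]])
    u,v=np.meshgrid(np.arange(560.),np.arange(420.))
    n=cv2.undistortPoints(np.stack([u.ravel(),v.ravel()],1)[:,None],K,np.array(p["dist_coeffs"]))[:,0].reshape(420,560,2)
    z=p["z_map"]; P=np.dstack([n*z[...,None],z]); W=P@T[:3,:3].T+T[:3,3]; W[z==0]=np.nan
    return W
def tool():
    o=manip.get_obs(); T=np.eye(4); T[:3,:3]=R.from_quat(o["eef_rot"]).as_matrix(); T[:3,3]=o["tool_pos"]; return o,T
def save(p,n): cv2.imwrite("pics/"+n,p["img"][...,::-1])
E
python3 - <<'E'
from h import *
o,T=tool();print(o,manip.tip_reach)
a=manip.grab_frame("scene");b=manip.grab_frame("top")
print(a["T"],b["T"])
im=np.hstack([cv2.resize(a["img"],(400,300)),cv2.resize(b["img"],(400,300))])
cv2.imwrite("pics/a.png",b["img"][...,::-1]);cv2.imwrite("pics/s.png",a["img"][...,::-1])
for p in(a,b):
  W=cloud(p,p["T"])
  for n in["carrier_mid","carrier_bar","empty_tote","full_tote","oil_mid","ramekin_mid","jar0_mid"]:
    for s in manip.silhouettes(p,n)[:3]:
      q=W[s["pixels"]];q=q[~np.isnan(q[:,0])]
      print(n,round(s["score"],2),np.round(s["box"]),np.median(q,0).round(3),q[:,2].max().round(3)) if len(q) else 0
E
```

```text
{'time': 0.0, 'joint_pos': array([-1.19127521e+00,  3.79426739e-01,  1.73476602e+00, -1.63786556e-05,
        1.02848381e+00, -3.32873676e-02]), 'qvel': array([-1.90624409e-05, -2.78839961e-05, -1.04755745e-03,  5.14541855e-04,
        7.02726014e-04, -5.14951601e-04]), 'effort': array([-1.10119021e-03, -7.63722968e+01, -4.34377277e+01,  6.50063180e-02,
        4.24306886e-02, -9.72790667e-05]), 'tool_pos': array([ 0.28069492, -0.64086442,  0.23828284]), 'eef_rot': array([ 9.78773151e-01,  2.04945907e-01, -1.00261845e-04, -5.32652197e-04]), 'wrist_force': array([0.26109455, 0.80706627, 0.80539851]), 'moment': array([ 0.04432731,  0.00665443, -0.02759377]), 'finger_force': 0.0, 'finger_gap': 0.999470197765003} 0.025
[[-0.04141679  0.74030364 -0.67099565  1.32926089]
 [ 0.99912605  0.02689736 -0.03199482  0.02443523]
 [-0.00563787 -0.67173436 -0.74077066  1.11173165]
 [ 0.          0.          0.          1.        ]] [[-0.02181555 -0.99615566  0.08484094  0.35904567]
 [-0.99971643  0.02092551 -0.01136598  0.0185107 ]
 [ 0.00954694 -0.08506484 -0.99632968  1.38011015]
 [ 0.          0.
[... 862 characters left out ...]
3. 352. 203.] [ 0.583 -0.159  0.082] 0.194
carrier_mid 0.56 [393. 254. 437. 309.] [ 0.266 -0.467  0.04 ] 0.857
carrier_bar 0.93 [306. 238. 364. 283.] [ 0.298 -0.178  0.007] 0.596
carrier_bar 0.9 [390. 253. 436. 308.] [ 0.266 -0.465  0.042] 0.86
carrier_bar 0.75 [306. 141. 353. 206.] [ 0.583 -0.16   0.083] 0.194
empty_tote 0.84 [198. 143. 260. 229.] [0.57  0.165 0.007] 0.093
empty_tote 0.66 [303. 141. 354. 205.] [ 0.583 -0.16   0.086] 0.194
full_tote 0.97 [299. 133. 357. 221.] [ 0.524 -0.13   0.074] 0.151
full_tote 0.39 [304. 140. 352. 204.] [ 0.583 -0.16   0.083] 0.194
oil_mid 0.91 [397. 187. 426. 205.] [ 0.514 -0.425  0.088] 0.145
ramekin_mid 0.71 [140. 191. 166. 214.] [0.52 0.43 0.02] 0.05
```

View pics/a.png

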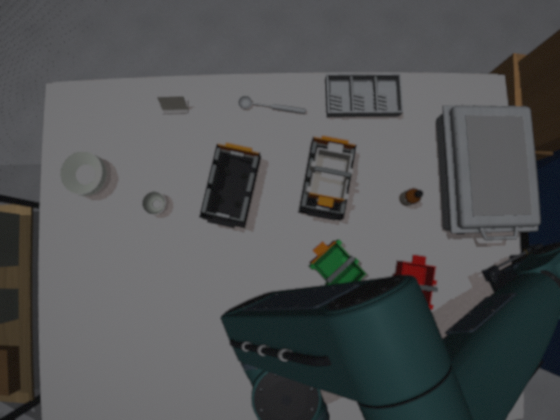

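View pics/s.png

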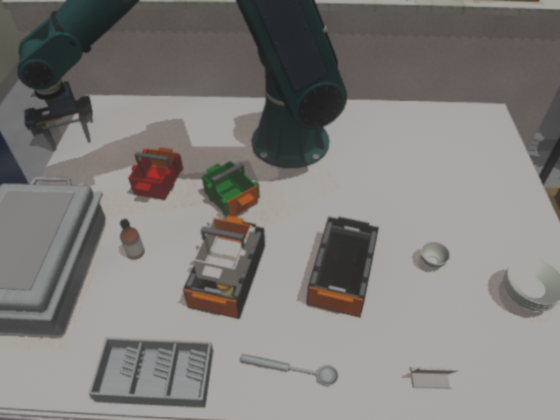

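Top view: the carrier is at (330,178) on the full tote, its orange end toward the robot at (325,201). The empty tote is at (231,186), its orange end away from the robot at (238,147). The red and green look-alikes are at (415,280) and (337,262).

```bash
cat >> h.py <<'E'
def rect(q):
    (c,s,a)=cv2.minAreaRect((q[:,:2]*1000).astype(np.float32)); 
    if s[0]<s[1]: s=s[::-1]; a-=90
    return np.round(c,1),np.round(s,1),round((a+90)%180-90,2)
def near(W,c,r,z0,z1):
    m=(np.hypot(W[...,0]-c[0],W[...,1]-c[1])<r)&(W[...,2]>z0)&(W[...,2]<z1); return m
E
python3 - <<'E'
from h import *
for n in("top","scene"):
  p=manip.grab_frame(n);W=cloud(p,p["T"])
  for c,z0,z1,t in[((.575,.16),.077,.095,"empty rim"),((.585,-.16),.077,.09,"full rim"),((.585,-.16),.14,.16,"carrier rim"),((.585,-.16),.18,.2,"bar")]:
    q=W[near(W,c,.16,z0,z1)]
    if len(q)>5: print(n,t,len(q),rect(q),q.mean(0).round(4))
E
```

```text
top empty rim 1002 (array([565.2, 161.4]), array([269.3, 147.9]), -13.53) [0.5637 0.1616 0.0831]
top full rim 878 (array([ 583.6, -156.2]), array([269.8, 147.6]), -12.14) [ 0.5791 -0.1509  0.0827]
top carrier rim 345 (array([ 580.5, -156.1]), array([195.4, 130.1]), -10.1) [ 0.5781 -0.1562  0.1473]
top bar 185 (array([ 582.5, -155.6]), array([110.3,  15.3]), 78.56) [ 0.5816 -0.1549  0.1891]
scene empty rim 1363 (array([565.9, 159.5]), array([272.9, 147.2]), -13.62) [0.5787 0.1571 0.0831]
scene full rim 1127 (array([ 583.8, -159.3]), array([270.8, 147. ]), -12.0) [ 0.6332 -0.1517  0.0829]
scene carrier rim 623 (array([ 584.7, -160. ]), array([196.1, 131.1]), -12.48) [ 0.5852 -0.1572  0.1468]
scene bar 274 (array([ 582.9, -159.1]), array([110.3,  19.2]), 77.67) [ 0.5852 -0.1588  0.1886]
```

>>> step_arm([
  [1,[0,0,-40],0],
  [1,[0,0,-80],0],
  [1,[0,0,-120],0],
  [1,[34,-23,-120],0],
  [1,[68,-46,-120],0],
])

```text
time: 1.32
tool_pos: [0.3247, -0.5727, 0.3618]
eef_rot: [0.979, 0.204, 0.001, 0.002]
wrist_force: [1.1, 0.3, -2.2]
finger_gap: 1.0
finger_force: 0.0
```

>>> step_arm([
  [1,[33,-22,0],0],
  [1,[66,-44,0],0],
  [1,[99,-66,0],0],
  [1,[132,-88,0],0],
  [1,[165,-110,0],0],
])

```text
time: 1.73
tool_pos: [0.4323, -0.4031, 0.3591]
eef_rot: [0.979, 0.205, 0.0, 0.0]
wrist_force: [1.3, -0.3, 0.3]
finger_gap: 1.003
finger_force: 0.0
```

>>> step_arm([
  [1,[33,-22,0],-7],
  [1,[66,-44,0],-14],
  [1,[99,-66,0],-21],
  [1,[132,-88,0],-28],
  [1,[165,-110,0],-35],
])

```text
time: 2.15
tool_pos: [0.5394, -0.236, 0.3592]
eef_rot: [0.87, 0.492, 0.0, 0.0]
wrist_force: [0.1, -0.8, 0.4]
finger_gap: 1.001
finger_force: 0.0
```

```bash
cat >> h.py <<'E'
def togo(xyz,yang):
    "world target TCP and tool-y angle (deg) -> tool shift mm, turn"
    o,T=tool(); d=T[:3,:3].T@(np.array(xyz)-T[:3,3])*1000
    a=np.degrees(np.arctan2(T[1,1],T[0,1])); t=-((yang-a+180)%360-180)
    print("t",round(o["time"],2),"tcp",T[:3,3].round(4),"yang",a.round(2),"shift",d.round(1),"turn",round(t,2),"tilt",T[:3,2].round(4),"F",o["wrist_force"].round(2),"M",o["moment"].round(3),"gap",round(o["finger_gap"],3),round(o["finger_force"],1),"j6",o["joint_pos"][5].round(2))
E
python3 -c "
from h import *
togo([.583,-.158,.36],-12)"
```

```text
t 2.15 tcp [ 0.5394 -0.236   0.3592] yang -31.0 shift [89.3 -2.8 -0.8] turn -19.0 tilt [ 5.e-04 -2.e-04 -1.e+00] F [ 0.15 -0.83  0.44] M [-0.037 -0.056 -0.021] gap 1.001 0.0 j6 0.09
```

>>> step_arm([
  [1,[35,-1,0],-7],
  [1,[70,-2,0],-14],
  [1,[89,-3,0],-19],
  [1,[89,-3,0],-19],
  [1,[89,-3,0],-19],
])

```text
time: 2.57
tool_pos: [0.5827, -0.1596, 0.3589]
eef_rot: [0.779, 0.627, -0.0, -0.0]
wrist_force: [-0.1, -0.7, 0.5]
finger_gap: 0.999
finger_force: 0.0
```

```bash
python3 - <<'E'
from h import *
togo([.583,-.158,.36],-12)
o,T=tool();p=manip.grab_frame("wrist");save(p,"w1.png")
W=cloud(p,T@p["mount"])
for c,z0,z1,t in[((.585,-.16),.077,.09,"full rim"),((.585,-.16),.14,.16,"carrier rim"),((.585,-.16),.18,.2,"bar")]:
    q=W[near(W,c,.16,z0,z1)]
    if len(q)>5: print(t,len(q),rect(q),q.mean(0).round(4))
E
```

```text
t 2.57 tcp [ 0.5827 -0.1596  0.3589] yang -12.31 shift [ 1.6 -0.  -1.1] turn -0.31 tilt [-2.e-04 -1.e-04 -1.e+00] F [-0.12 -0.67  0.52] M [-0.091 -0.107  0.02 ] gap 0.999 0.0 j6 -0.09
full rim 3921 (array([ 582.5, -158.8]), array([268.5, 146.4]), -11.95) [ 0.5883 -0.1405  0.0823]
carrier rim 2145 (array([ 581.3, -158.4]), array([146.6, 129. ]), -12.29) [ 0.5768 -0.1584  0.1472]
bar 1338 (array([ 581.2, -158.4]), array([109.9,  13.6]), 77.91) [ 0.582  -0.1558  0.1888]
```

View pics/w1.png

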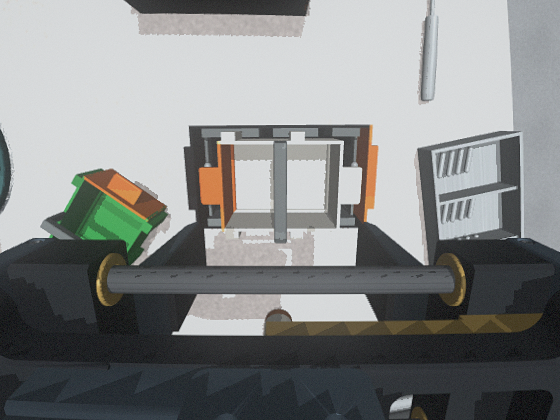

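The wrist view shows the carrier at (280,183), its orange end on the left at (210,185), the grey bar at column 280 between the open fingers, and the green look-alike well clear. Now descending to the bar.

>>> step_arm([
  [1,[1,-1,30],0],
  [1,[1,-1,60],0],
  [1,[1,-1,90],0],
  [1,[1,-1,115],0],
  [1,[1,-1,130],0],
])

```text
time: 3.03
tool_pos: [0.58, -0.1601, 0.2262]
eef_rot: [0.78, 0.626, -0.001, -0.001]
wrist_force: [-0.2, -0.0, -0.7]
finger_gap: 0.998
finger_force: 0.0
```

>>> step_arm([
  [1,[0,0,12],0],
  [1,[0,0,24],0],
  [1,[0,0,34],0],
  [1,[0,0,42],0],
  [1,[0,0,42],0],
])

```text
time: 3.45
tool_pos: [0.5811, -0.1592, 0.1857]
eef_rot: [0.779, 0.627, -0.0, -0.001]
wrist_force: [-0.3, 0.2, -1.1]
finger_gap: 0.998
finger_force: 0.0
```

```bash
python3 -c "
from h import *
togo([.5815,-.1585,.188],-12.1)"
```

```text
t 3.45 tcp [ 0.5811 -0.1592  0.1857] yang -12.38 shift [ 0.7  0.2 -2.3] turn -0.28 tilt [-1.3e-03  4.0e-04 -1.0e+00] F [-0.25  0.25 -1.06] M [ 0.006 -0.079  0.017] gap 0.998 0.0 j6 -0.09
```

>>> step_arm([
  [-1,[0,0,-1],0],
  [-1,[0,0,-1],0],
  [-1,[0,0,-1],0],
  [-1,[0,0,-1],0],
  [-1,[0,0,-1],0],
], force=40)

```text
time: 3.87
tool_pos: [0.5818, -0.1592, 0.1884]
eef_rot: [0.779, 0.627, 0.0, 0.0]
wrist_force: [-0.4, -0.2, 0.5]
finger_gap: 0.666
finger_force: 0.0
```

>>> step_arm([
  [-1,[0,0,0],0],
  [-1,[0,0,0],0],
  [-1,[0,0,0],0],
  [-1,[0,0,0],0],
  [-1,[0,0,0],0],
])

```text
time: 4.28
tool_pos: [0.5817, -0.1591, 0.1879]
eef_rot: [0.779, 0.627, 0.0, 0.0]
wrist_force: [0.1, 0.3, 0.6]
finger_gap: 0.301
finger_force: 0.0
```

>>> step_arm([
  [-1,[0,0,0],0],
  [-1,[0,0,0],0],
  [-1,[0,0,0],0],
  [-1,[0,0,0],0],
  [-1,[0,0,0],0],
])

```text
time: 4.7
tool_pos: [0.5816, -0.1591, 0.1879]
eef_rot: [0.779, 0.627, -0.0, -0.0]
wrist_force: [0.4, -0.4, -2.2]
finger_gap: 0.152
finger_force: 40.0
```

>>> step_arm([
  [-1,[0,0,-1],0],
  [-1,[0,0,-3],0],
  [-1,[0,0,-6],0],
  [-1,[0,0,-10],0],
  [-1,[0,0,-15],0],
])

```text
time: 5.12
tool_pos: [0.5815, -0.1591, 0.2032]
eef_rot: [0.779, 0.627, -0.0, -0.0]
wrist_force: [0.1, 0.2, -3.4]
finger_gap: 0.15
finger_force: 40.0
```

>>> step_arm([
  [-1,[0,0,-20],0],
  [-1,[0,0,-45],0],
  [-1,[0,0,-75],0],
  [-1,[0,0,-105],0],
  [-1,[0,0,-125],0],
])

```text
time: 5.53
tool_pos: [0.5822, -0.1593, 0.3315]
eef_rot: [0.779, 0.627, 0.001, 0.001]
wrist_force: [0.2, 1.5, -3.1]
finger_gap: 0.152
finger_force: 40.0
```

>>> step_arm([
  [-1,[20,-6,0],-4],
  [-1,[50,-14,0],-11],
  [-1,[85,-23,0],-18],
  [-1,[120,-33,0],-25],
  [-1,[155,-42,0],-32],
])

```text
time: 5.95
tool_pos: [0.5733, 0.0027, 0.3286]
eef_rot: [0.574, 0.819, 0.0, 0.0]
wrist_force: [0.3, -0.5, -3.3]
finger_gap: 0.151
finger_force: 40.0
```

```bash
python3 -c "
from h import *
togo([.5655,.1605,.33],166.45)"
```

```text
t 5.95 tcp [0.5733 0.0027 0.3286] yang 19.96 shift [151.   46.6  -1.4] turn -146.49 tilt [ 5.e-04  0.e+00 -1.e+00] F [ 0.27 -0.53 -3.32] M [-0.024 -0.15   0.031] gap 0.151 40.0 j6 -0.38
```

>>> step_arm([
  [-1,[35,11,0],-7],
  [-1,[70,22,0],-14],
  [-1,[105,33,0],-21],
  [-1,[135,42,0],-28],
  [-1,[151,47,0],-35],
])

```text
time: 6.37
tool_pos: [0.5667, 0.1623, 0.3285]
eef_rot: [0.3, 0.954, 0.0, 0.0]
wrist_force: [1.1, 0.0, -3.8]
finger_gap: 0.149
finger_force: 40.0
```

>>> step_arm([
  [-1,[0,0,0],-7],
  [-1,[0,0,0],-14],
  [-1,[0,0,0],-21],
  [-1,[0,0,0],-28],
  [-1,[0,0,0],-35],
])

```text
time: 6.78
tool_pos: [0.5671, 0.1594, 0.3284]
eef_rot: [-0.0, 1.0, 0.0, 0.0]
wrist_force: [-0.4, -0.1, -3.8]
finger_gap: 0.147
finger_force: 40.0
```

>>> step_arm([
  [-1,[0,0,0],-7],
  [-1,[0,0,0],-14],
  [-1,[0,0,0],-21],
  [-1,[0,0,0],-28],
  [-1,[0,0,0],-35],
])

```text
time: 7.2
tool_pos: [0.5671, 0.1592, 0.3284]
eef_rot: [-0.301, 0.954, -0.0, 0.0]
wrist_force: [-1.0, 0.2, -3.4]
finger_gap: 0.149
finger_force: 40.0
```

>>> step_arm([
  [-1,[0,0,0],-7],
  [-1,[0,0,0],-14],
  [-1,[0,0,0],-21],
  [-1,[0,0,0],-28],
  [-1,[0,0,0],-35],
])

```text
time: 7.62
tool_pos: [0.5672, 0.1593, 0.3284]
eef_rot: [-0.574, 0.819, -0.0, 0.0]
wrist_force: [-0.5, 0.1, -3.4]
finger_gap: 0.147
finger_force: 40.0
```

```bash
python3 - <<'E'
from h import *
togo([.5655,.1605,.33],166.45)
o,T=tool();p=manip.grab_frame("wrist");save(p,"w2.png")
W=cloud(p,T@p["mount"])
q=W[near(W,(.565,.16),.16,.077,.09)]; print("rim",len(q),rect(q),q.mean(0).round(4))
for n in("top","scene"):
  b=manip.grab_frame(n);V=cloud(b,b["T"]);q=V[near(V,(.565,.16),.16,.077,.09)]; print(n,len(q),rect(q))
E
```

```text
t 7.62 tcp [0.5672 0.1593 0.3284] yang 160.0 shift [-0.6  2.  -1.6] turn -6.45 tilt [ 2.e-04  1.e-04 -1.e+00] F [-0.54  0.1  -3.45] M [ 0.105 -0.016  0.038] gap 0.147 40.0 j6 -2.56
rim 1826 (array([524.4, 102.9]), array([222.6,  41.5]), -21.41) [0.517  0.1065 0.0827]
top 262 (array([597. ,  86.9]), array([198.6,  63.8]), 5.14)
scene 969 (array([569.9, 158.6]), array([263.3, 146.9]), -13.61)
```

View pics/w2.png

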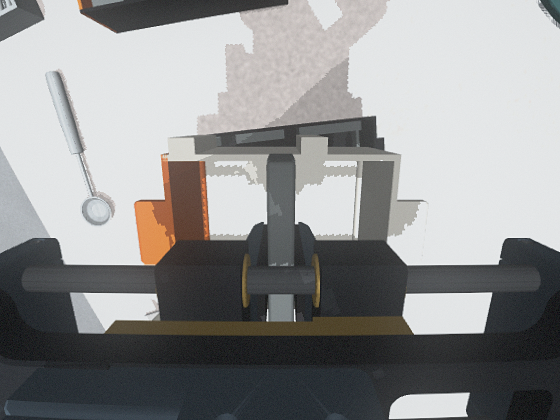

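Carrier held level with its orange end on the left, the far side. It hides the tote (its rim shows at row 130), so I back off 130 mm to see the guide frame.

>>> step_arm([
  [-1,[-30,2,0],-6.5],
  [-1,[-65,2,0],-6.5],
  [-1,[-100,2,0],-6.5],
  [-1,[-130,2,0],-6.5],
  [-1,[-130,2,0],-6.5],
])

```text
time: 8.18
tool_pos: [0.6118, 0.286, 0.328]
eef_rot: [-0.616, 0.788, 0.0, 0.001]
wrist_force: [0.7, 0.1, -4.0]
finger_gap: 0.154
finger_force: 40.0
```

```bash
python3 - <<'E'
from h import *
togo([.5655,.1605,.33],166.45)
o,T=tool();p=manip.grab_frame("wrist")
np.savez("w3.npz",img=p["img"],z=p["z_map"])
W=cloud(p,T@p["mount"])
m=near(W,(.565,.16),.16,.077,.09);q=W[m]; print("rim",len(q),rect(q),q.mean(0).round(4))
r=rect(q);c=r[0]/1000;a=np.radians(r[2]);
L=(W[...,0]-c[0])*np.cos(a)+(W[...,1]-c[1])*np.sin(a);Y=-(W[...,0]-c[0])*np.sin(a)+(W[...,1]-c[1])*np.cos(a)
# height map in tote frame, 1mm
H=np.full((170,290),np.nan);ok=(abs(L)<.144)&(abs(Y)<.084)&(W[...,2]<.12)
C=np.zeros((170,290,3),np.uint8)
i=(Y[ok]*1000+85).astype(int);j=(L[ok]*1000+145).astype(int);H[i,j]=W[...,2][ok];C[i,j]=p["img"][ok][:,::-1]
im=np.nan_to_num(H/0.1*255).clip(0,255).astype(np.uint8)
im=np.vstack([cv2.cvtColor(im,cv2.COLOR_GRAY2BGR),np.clip(C*2.0,0,255).astype(np.uint8)])
im=np.vstack([cv2.resize(im,(725,850),interpolation=0)[:425],])
cv2.imwrite("pics/w3m.png",im)
x=p["img"][0:210];cv2.imwrite("pics/w3.png",cv2.resize(np.clip(x[...,::-1]*1.8,0,255).astype(np.uint8)[:200,100:460],None,fx=2.2,fy=2.2))
for y0 in range(-72,73,4):
  pass
np.save("H.npy",H)
E
```

```text
t 8.18 tcp [0.6118 0.286  0.328 ] yang 165.98 shift [132.9  14.5  -2.2] turn -0.47 tilt [ 9.0e-04  1.3e-03 -1.0e+00] F [ 0.7   0.09 -4.05] M [ 0.228 -0.053  0.018] gap 0.154 40.0 j6 -2.49
rim 7723 (array([564.4, 160.6]), array([269.1, 146.3]), -13.68) [0.5613 0.1537 0.0822]
```

View pics/w3m.png

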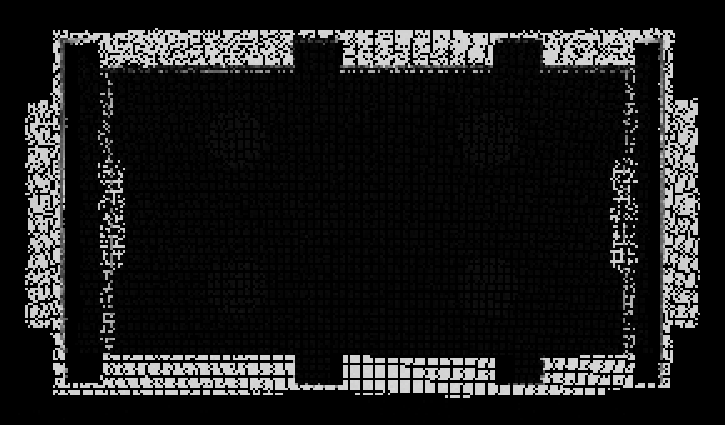

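View pics/w3.png

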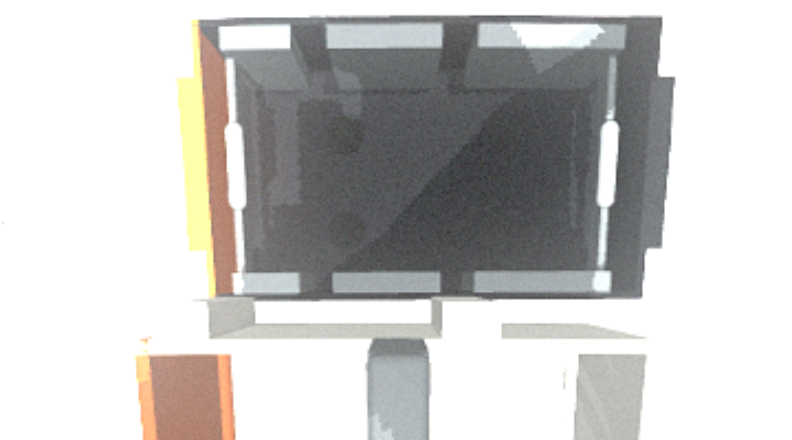

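```bash
python3 - <<'E'
from h import *
o,T=tool();print(o["tool_pos"].round(4))
p=manip.grab_frame("wrist"); W=cloud(p,T@p["mount"])
m=near(W,(.565,.16),.16,.077,.09);q=W[m];r=rect(q);print("rim",r)
c=r[0]/1000;a=np.radians(r[2])
L=((W[...,0]-c[0])*np.cos(a)+(W[...,1]-c[1])*np.sin(a))*1000;Y=(-(W[...,0]-c[0])*np.sin(a)+(W[...,1]-c[1])*np.cos(a))*1000
Z=W[...,2]
for nm,s in(("far",(-67,-61)),("near",(61,67))):
  b=(Y>s[0])&(Y<s[1])&(abs(L)<110)
  h=np.sort(L[b&(Z>.075)&(Z<.09)]); d=np.diff(h);k=np.where(d>8)[0]
  print(nm,h[0].round(1),h[-1].round(1),[(h[i].round(1),h[i+1].round(1)) for i in k])
for nm,b in(("lips",abs(Y)<30),):
  h=L[b&(Z>.075)&(Z<.09)&(abs(L)>118)];print(nm,h.min().round(1),h.max().round(1))
h=Y[(abs(L)<100)&(Z>.075)&(Z<.09)];print("Y",h.min().round(1),h.max().round(1), "inner pads",h[h<0].max().round(1),h[h>0].min().round(1))
# carrier in tool frame
P=(W-T[:3,3])@T[:3,:3]*1000
b=(Z>.275)&(Z<.295)&(abs(P[...,1])<110)&(P[...,0]>0)
x=P[b];print("carrier rim z",np.median(Z[b]).round(4),"x max",x[:,0].max().round(1),"y",x[:,1].min().round(1),x[:,1].max().round(1))
rb=np.sort(x[(x[:,0]>58)][:,1]);k=np.where(np.diff(rb)>5)[0];print("ribs y",rb[0].round(1),[(rb[i].round(1),rb[i+1].round(1)) for i in k],rb[-1].round(1))
w=x[(x[:,0]>50)&(x[:,0]<57)];A=np.polyfit(w[:,1],w[:,0],1);print("wall slope deg",np.degrees(np.arctan(A[0])).round(2))
b=(Z>.31)&(Z<.34)&(P[...,0]>25)&(P[...,0]<70)&(abs(P[...,1])<12);x=P[b];print("bar y",x[:,1].min().round(1),x[:,1].max().round(1),"xmax",x[:,0].max().round(1))
E
```

```text
[0.611  0.284  0.3277]
rim (array([564.3, 160.4]), array([269.2, 146.7]), -13.67)
far -104.7 108.7 [(np.float64(-27.5), np.float64(-8.1)), (np.float64(52.3), np.float64(71.5))]
near -104.3 108.8 [(np.float64(-27.2), np.float64(-7.8)), (np.float64(52.2), np.float64(72.0))]
lips -134.6 134.6
Y -73.4 73.3 inner pads -0.3 0.1
carrier rim z 0.2863 x max 66.0 y -98.9 100.0
ribs y -68.0 [(np.float64(-50.8), np.float64(12.4))] 28.5
wall slope deg -0.02
bar y -6.5 7.5 xmax 56.0
```

```bash
python3 -c "
from h import *
togo([.5671,.1609,.245],166.33)"
```

```text
t 8.28 tcp [0.6105 0.2826 0.3276] yang 166.01 shift [128.6  12.6  82.7] turn -0.32 tilt [-6.e-04 -3.e-04 -1.e+00] F [-0.06 -0.48 -2.88] M [ 0.123 -0.052 -0.004] gap 0.15 40.0 j6 -2.5
```

>>> step_arm([
  [-1,[35,3,0],-0.3],
  [-1,[70,7,0],-0.3],
  [-1,[105,10,10],-0.3],
  [-1,[128,12,30],-0.3],
  [-1,[128,12,50],-0.3],
])

```text
time: 8.7
tool_pos: [0.5668, 0.1564, 0.2782]
eef_rot: [-0.617, 0.787, -0.001, 0.0]
wrist_force: [1.1, 1.3, -2.7]
finger_gap: 0.147
finger_force: 40.0
```

>>> step_arm([
  [-1,[0,0,15],0],
  [-1,[0,0,30],0],
  [-1,[0,0,32],0],
  [-1,[0,0,32],0],
  [-1,[0,0,32],0],
])

```text
time: 9.12
tool_pos: [0.5685, 0.1601, 0.2468]
eef_rot: [-0.618, 0.786, -0.0, 0.0]
wrist_force: [0.3, 0.5, -3.2]
finger_gap: 0.149
finger_force: 40.0
```

```bash
python3 -c "
from h import *
togo([.5671,.1609,.245],166.33)
manip.grab_frame('top')
togo([.5671,.1609,.245],166.33)"
```

```text
t 9.12 tcp [0.5685 0.1601 0.2468] yang 166.37 shift [-0.4  1.5  1.8] turn 0.04 tilt [ 7.e-04  1.e-04 -1.e+00] F [ 0.27  0.51 -3.17] M [ 0.168 -0.037  0.051] gap 0.149 40.0 j6 -2.67
t 9.17 tcp [0.5687 0.1604 0.2471] yang 166.39 shift [-0.1  1.7  2.1] turn 0.06 tilt [ 1.4e-03  3.0e-04 -1.0e+00] F [ 0.19 -0.33 -3.2 ] M [ 0.121 -0.089 -0.054] gap 0.151 40.0 j6 -2.67
```

>>> step_arm([
  [-1,[0,1.5,2],0],
  [-1,[0,1.5,10],0],
  [-1,[0,1.5,18],0],
  [-1,[0,1.5,25],0],
  [-1,[0,1.5,30],0],
])

```text
time: 9.58
tool_pos: [0.5664, 0.1608, 0.2146]
eef_rot: [-0.619, 0.786, 0.0, -0.001]
wrist_force: [0.2, -0.2, -3.0]
finger_gap: 0.146
finger_force: 40.0
```

>>> step_arm([
  [-1,[0,0,3],0],
  [-1,[0,0,6],0],
  [-1,[0,0,9],0],
  [-1,[0,0,12],0],
  [-1,[0,0,14],0],
])

```text
time: 10.0
tool_pos: [0.5668, 0.1608, 0.2017]
eef_rot: [-0.619, 0.786, -0.0, -0.0]
wrist_force: [0.1, -0.4, -3.0]
finger_gap: 0.148
finger_force: 40.0
```

```bash
python3 -c "
from h import *
togo([.5671,.1609,.1905],166.33)"
```

```text
t 10.0 tcp [0.5668 0.1608 0.2017] yang 166.45 shift [-0.1 -0.2 11.2] turn 0.12 tilt [-0. -0. -1.] F [ 0.07 -0.37 -2.97] M [ 0.161 -0.033 -0.004] gap 0.148 40.0 j6 -2.67
```

>>> step_arm([
  [-1,[0,0,1.5],0],
  [-1,[0,0,3],0],
  [-1,[0,0,4.5],0],
  [-1,[0,0,6],0],
  [-1,[0,0,7],0],
])

```text
time: 10.42
tool_pos: [0.5668, 0.1608, 0.1948]
eef_rot: [-0.619, 0.786, 0.0, -0.0]
wrist_force: [0.8, -0.8, -2.9]
finger_gap: 0.148
finger_force: 40.0
```

>>> step_arm([
  [-1,[0,0,1],0],
  [-1,[0,0,2],0],
  [-1,[0,0,3],0],
  [-1,[0,0,4],0],
  [-1,[0,0,4.5],0],
])

```text
time: 10.83
tool_pos: [0.5668, 0.1608, 0.1903]
eef_rot: [-0.619, 0.786, 0.0, -0.0]
wrist_force: [-0.2, -0.8, -3.2]
finger_gap: 0.15
finger_force: 40.0
```

>>> step_arm([
  [-1,[0,0,0.5],0],
  [-1,[0,0,1],0],
  [-1,[0,0,1.5],0],
  [-1,[0,0,2],0],
  [-1,[0,0,2],0],
])

```text
time: 11.25
tool_pos: [0.5668, 0.1608, 0.1883]
eef_rot: [-0.619, 0.786, 0.0, -0.0]
wrist_force: [-0.2, -0.3, -3.1]
finger_gap: 0.145
finger_force: 40.0
```

>>> step_arm([
  [-1,[0,0,0.5],0],
  [-1,[0,0,1],0],
  [-1,[0,0,1.5],0],
  [-1,[0,0,2],0],
  [-1,[0,0,2],0],
])

```text
time: 11.67
tool_pos: [0.5668, 0.1608, 0.1863]
eef_rot: [-0.619, 0.786, 0.0, -0.0]
wrist_force: [-0.1, 1.1, -2.8]
finger_gap: 0.151
finger_force: 40.0
```

>>> step_arm([
  [-1,[0,0,1],0],
  [-1,[0,0,2],0],
  [-1,[0,0,3],0],
  [-1,[0,0,4],0],
  [-1,[0,0,5],0],
])

```text
time: 12.08
tool_pos: [0.5668, 0.1608, 0.1813]
eef_rot: [-0.619, 0.786, 0.0, -0.0]
wrist_force: [-0.5, -0.4, -3.4]
finger_gap: 0.147
finger_force: 40.0
```

```bash
python3 -c "
from h import *
togo([.5671,.1609,.127],166.33)"
```

```text
t 12.08 tcp [0.5668 0.1608 0.1813] yang 166.45 shift [-0.2 -0.3 54.3] turn 0.12 tilt [-1.e-04  0.e+00 -1.e+00] F [-0.5  -0.37 -3.37] M [ 0.161 -0.009  0.027] gap 0.147 40.0 j6 -2.67
```

Feet are 9 mm below the pad tops with no contact force, so the ribs are in the channels. Continuing gently.

>>> step_arm([
  [-1,[0,0,2],0],
  [-1,[0,0,4],0],
  [-1,[0,0,6],0],
  [-1,[0,0,8],0],
  [-1,[0,0,10],0],
])

```text
time: 12.5
tool_pos: [0.5668, 0.1608, 0.1712]
eef_rot: [-0.619, 0.786, 0.0, -0.0]
wrist_force: [-0.6, 0.1, -3.8]
finger_gap: 0.15
finger_force: 40.0
```

>>> step_arm([
  [-1,[0,0,2],0],
  [-1,[0,0,4],0],
  [-1,[0,0,6],0],
  [-1,[0,0,8],0],
  [-1,[0,0,10],0],
])

```text
time: 12.92
tool_pos: [0.5668, 0.1608, 0.1612]
eef_rot: [-0.619, 0.786, 0.0, -0.0]
wrist_force: [-0.7, -0.6, -3.2]
finger_gap: 0.149
finger_force: 40.0
```

>>> step_arm([
  [-1,[0,0,2],0],
  [-1,[0,0,4],0],
  [-1,[0,0,6],0],
  [-1,[0,0,8],0],
  [-1,[0,0,10],0],
])

```text
time: 13.33
tool_pos: [0.5668, 0.1608, 0.1512]
eef_rot: [-0.619, 0.786, 0.0, -0.0]
wrist_force: [0.5, -0.7, -3.1]
finger_gap: 0.15
finger_force: 40.0
```

>>> step_arm([
  [-1,[0,0,1],0],
  [-1,[0,0,2],0],
  [-1,[0,0,3],0],
  [-1,[0,0,4],0],
  [-1,[0,0,5],0],
])

```text
time: 13.75
tool_pos: [0.5669, 0.1608, 0.1464]
eef_rot: [-0.619, 0.786, -0.0, 0.0]
wrist_force: [-0.3, 0.6, -3.4]
finger_gap: 0.151
finger_force: 40.0
```

>>> step_arm([
  [-1,[0,0,0.8],0],
  [-1,[0,0,1.6],0],
  [-1,[0,0,2.4],0],
  [-1,[0,0,3.2],0],
  [-1,[0,0,4],0],
])

```text
time: 14.17
tool_pos: [0.5668, 0.1608, 0.1424]
eef_rot: [-0.619, 0.786, 0.0, -0.0]
wrist_force: [-0.3, -0.0, -2.7]
finger_gap: 0.151
finger_force: 40.0
```

>>> step_arm([
  [-1,[0,0,0.5],0],
  [-1,[0,0,1],0],
  [-1,[0,0,1.5],0],
  [-1,[0,0,2],0],
  [-1,[0,0,2.5],0],
])

```text
time: 14.58
tool_pos: [0.5669, 0.1608, 0.1399]
eef_rot: [-0.619, 0.786, -0.0, 0.0]
wrist_force: [0.4, -1.0, -2.9]
finger_gap: 0.15
finger_force: 40.0
```

>>> step_arm([
  [-1,[0,0,0.4],0],
  [-1,[0,0,0.8],0],
  [-1,[0,0,1.2],0],
  [-1,[0,0,1.6],0],
  [-1,[0,0,2],0],
])

```text
time: 15.0
tool_pos: [0.5669, 0.1608, 0.1379]
eef_rot: [-0.619, 0.786, -0.0, 0.0]
wrist_force: [0.2, -0.4, -3.2]
finger_gap: 0.149
finger_force: 40.0
```

>>> step_arm([
  [-1,[0,0,0.4],0],
  [-1,[0,0,0.8],0],
  [-1,[0,0,1.2],0],
  [-1,[0,0,1.6],0],
  [-1,[0,0,2],0],
])

```text
time: 15.42
tool_pos: [0.5671, 0.1608, 0.1362]
eef_rot: [-0.619, 0.786, -0.0, 0.0]
wrist_force: [0.3, -0.3, 2.3]
finger_gap: 0.147
finger_force: 40.0
```

>>> step_arm([
  [-1,[0,0,0.2],0],
  [-1,[0,0,0.4],0],
  [-1,[0,0,0.6],0],
  [-1,[0,0,0.8],0],
  [-1,[0,0,1],0],
])

```text
time: 15.83
tool_pos: [0.5672, 0.1609, 0.1352]
eef_rot: [-0.619, 0.786, -0.0, 0.0]
wrist_force: [-0.9, -0.1, 4.3]
finger_gap: 0.153
finger_force: 40.0
```

>>> step_arm([
  [-1,[0,0,0.2],0],
  [-1,[0,0,0.4],0],
  [-1,[0,0,0.6],0],
  [-1,[0,0,0.8],0],
  [-1,[0,0,1],0],
])

```text
time: 16.25
tool_pos: [0.5668, 0.1608, 0.1339]
eef_rot: [-0.619, 0.786, 0.0, -0.0]
wrist_force: [0.1, 0.2, 2.3]
finger_gap: 0.149
finger_force: 40.0
```

>>> step_arm([
  [-1,[0,0,0.2],0],
  [-1,[0,0,0.4],0],
  [-1,[0,0,0.6],0],
  [-1,[0,0,0.8],0],
  [-1,[0,0,1],0],
])

```text
time: 16.67
tool_pos: [0.5668, 0.1608, 0.1329]
eef_rot: [-0.619, 0.786, 0.0, -0.0]
wrist_force: [0.2, 0.4, 2.0]
finger_gap: 0.146
finger_force: 40.0
```

>>> step_arm([
  [-1,[0,0,0.2],0],
  [-1,[0,0,0.4],0],
  [-1,[0,0,0.6],0],
  [-1,[0,0,0.8],0],
  [-1,[0,0,1],0],
])

```text
time: 17.08
tool_pos: [0.5668, 0.1608, 0.1319]
eef_rot: [-0.619, 0.786, 0.0, -0.0]
wrist_force: [0.8, -0.7, 1.3]
finger_gap: 0.151
finger_force: 40.0
```

>>> step_arm([
  [-1,[0,0,0.3],0],
  [-1,[0,0,0.6],0],
  [-1,[0,0,0.9],0],
  [-1,[0,0,1.2],0],
  [-1,[0,0,1.5],0],
])

```text
time: 17.5
tool_pos: [0.5667, 0.1608, 0.1303]
eef_rot: [-0.619, 0.786, 0.0, -0.0]
wrist_force: [0.3, -0.1, 0.1]
finger_gap: 0.15
finger_force: 40.0
```

>>> step_arm([
  [-1,[0,0,0.3],0],
  [-1,[0,0,0.6],0],
  [-1,[0,0,0.9],0],
  [-1,[0,0,1.2],0],
  [-1,[0,0,1.5],0],
])

```text
time: 17.92
tool_pos: [0.5667, 0.1608, 0.1288]
eef_rot: [-0.619, 0.786, 0.0, -0.0]
wrist_force: [0.7, 0.5, -2.4]
finger_gap: 0.147
finger_force: 40.0
```

>>> step_arm([
  [-1,[0,0,0.2],0],
  [-1,[0,0,0.4],0],
  [-1,[0,0,0.6],0],
  [-1,[0,0,0.8],0],
  [-1,[0,0,1],0],
])

```text
time: 18.33
tool_pos: [0.5667, 0.1608, 0.1278]
eef_rot: [-0.619, 0.786, 0.0, -0.0]
wrist_force: [0.7, 0.9, -3.5]
finger_gap: 0.15
finger_force: 40.0
```

Past the catches (force back to the bare weight). Now feeling for the buffers.

>>> step_arm([
  [-1,[0,0,0.2],0],
  [-1,[0,0,0.4],0],
  [-1,[0,0,0.6],0],
  [-1,[0,0,0.8],0],
  [-1,[0,0,1],0],
])

```text
time: 18.75
tool_pos: [0.5668, 0.1608, 0.1268]
eef_rot: [-0.619, 0.786, 0.0, -0.0]
wrist_force: [0.6, -1.2, -4.2]
finger_gap: 0.147
finger_force: 40.0
```

>>> step_arm([
  [-1,[0,0,0.2],0],
  [-1,[0,0,0.4],0],
  [-1,[0,0,0.6],0],
  [-1,[0,0,0.8],0],
  [-1,[0,0,1],0],
])

```text
time: 19.17
tool_pos: [0.5669, 0.1608, 0.1259]
eef_rot: [-0.619, 0.786, -0.0, 0.0]
wrist_force: [1.5, 0.1, -4.4]
finger_gap: 0.148
finger_force: 40.0
```

>>> step_arm([
  [-1,[0,0,0.2],0],
  [-1,[0,0,0.4],0],
  [-1,[0,0,0.6],0],
  [-1,[0,0,0.8],0],
  [-1,[0,0,1],0],
])

```text
time: 19.58
tool_pos: [0.5671, 0.1609, 0.1252]
eef_rot: [-0.619, 0.786, -0.0, 0.0]
wrist_force: [0.1, 0.1, 0.5]
finger_gap: 0.151
finger_force: 40.0
```

>>> step_arm([
  [-1,[0,0,0.2],0],
  [-1,[0,0,0.4],0],
  [-1,[0,0,0.6],0],
  [-1,[0,0,0.8],0],
  [-1,[0,0,1],0],
])

```text
time: 20.0
tool_pos: [0.5671, 0.1609, 0.1242]
eef_rot: [-0.619, 0.786, -0.0, 0.0]
wrist_force: [0.4, 2.0, 4.7]
finger_gap: 0.154
finger_force: 40.0
```

>>> step_arm([
  [-1,[0,0,0.2],0],
  [-1,[0,0,0.4],0],
  [-1,[0,0,0.6],0],
  [-1,[0,0,0.8],0],
  [-1,[0,0,1],0],
])

```text
time: 20.42
tool_pos: [0.5673, 0.1611, 0.1235]
eef_rot: [-0.619, 0.786, -0.0, 0.0]
wrist_force: [-2.3, 3.2, 12.3]
finger_gap: 0.153
finger_force: 40.0
```

```bash
python3 - <<'E'
from h import *
togo([.5671,.1609,.127],166.33)
p=manip.grab_frame("scene");W=cloud(p,p["T"]);save(p,"s2.png")
m=near(W,(.565,.16),.14,.07,.1)
hsv=cv2.cvtColor(p["img"],cv2.COLOR_RGB2HSV)
wh=m&(hsv[...,1]<40)&(hsv[...,2]>130);bk=m&(hsv[...,2]<80)
print(wh.sum(),bk.sum(),np.percentile(W[wh][:,2],[20,50,80]).round(4),np.percentile(W[bk][:,2],[20,50,80]).round(4))
cv2.imwrite("pics/s2c.png",cv2.resize(np.clip(p["img"][190:330,150:420,::-1]*1.4,0,255).astype(np.uint8),None,fx=2.9,fy=2.9,interpolation=cv2.INTER_CUBIC))
E
```

```text
t 20.42 tcp [0.5673 0.1611 0.1235] yang 166.45 shift [ 0.2  0.1 -3.5] turn 0.12 tilt [ 8.e-04  5.e-04 -1.e+00] F [-2.3   3.24 12.31] M [ 0.38   0.406 -0.052] gap 0.153 40.0 j6 -2.67
127 396 [0.0829 0.0848 0.0866] [0.0787 0.0829 0.0854]
```

View pics/s2c.png

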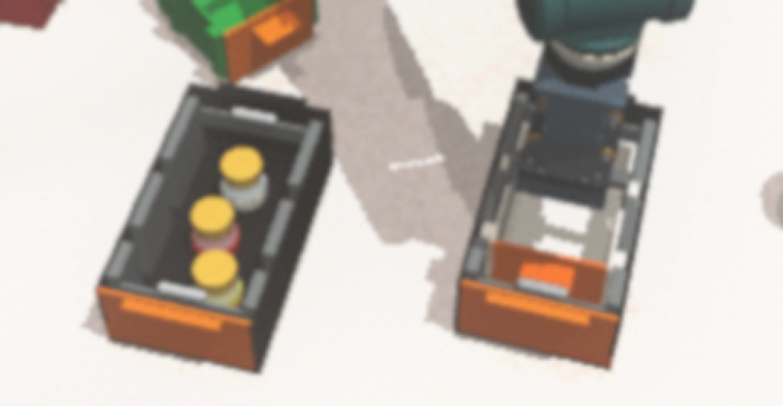

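The carrier is nested orange to orange with its rims level, and the three jars are standing in place. Easing the press, then releasing.

>>> step_arm([
  [-1,[0,0,-0.5],0],
  [-1,[0,0,-1],0],
  [-1,[0,0,-1.5],0],
  [-1,[0,0,-1.8],0],
  [-1,[0,0,-1.8],0],
])

```text
time: 20.88
tool_pos: [0.567, 0.1608, 0.1248]
eef_rot: [-0.619, 0.786, -0.0, 0.0]
wrist_force: [1.5, 0.4, 2.7]
finger_gap: 0.148
finger_force: 40.0
```

>>> step_arm([
  [0,[0,0,0],0],
  [0,[0,0,0],0],
  [0,[0,0,0],0],
  [0,[0,0,0],0],
  [0,[0,0,0],0],
])

```text
time: 21.3
tool_pos: [0.5666, 0.1607, 0.1245]
eef_rot: [-0.619, 0.786, 0.0, -0.0]
wrist_force: [-0.7, -0.1, 1.1]
finger_gap: 0.48
finger_force: 0.0
```

>>> step_arm([
  [0,[0,0,0],0],
  [0,[0,0,0],0],
  [0,[0,0,-2],0],
  [0,[0,0,-5],0],
  [0,[0,0,-10],0],
])

```text
time: 21.72
tool_pos: [0.5666, 0.1608, 0.1348]
eef_rot: [-0.619, 0.786, 0.0, -0.0]
wrist_force: [-0.8, -0.3, 0.5]
finger_gap: 0.495
finger_force: 0.0
```

Retreat up and back (tool −x) to inspect with the wrist camera.

>>> step_arm([
  [0,[0,0,-20],0],
  [0,[0,0,-50],0],
  [0,[0,0,-85],0],
  [0,[0,0,-120],0],
  [0,[0,0,-155],0],
])

```text
time: 22.13
tool_pos: [0.5665, 0.1607, 0.2919]
eef_rot: [-0.619, 0.786, -0.0, 0.0]
wrist_force: [-0.8, 0.3, -0.4]
finger_gap: 0.499
finger_force: 0.0
```

>>> step_arm([
  [0,[0,0,-30],0],
  [0,[0,0,-50],0],
  [0,[-20,0,-50],0],
  [0,[-40,0,-50],0],
  [0,[-40,0,-50],0],
])

```text
time: 22.55
tool_pos: [0.5768, 0.2017, 0.3409]
eef_rot: [-0.619, 0.785, -0.0, 0.001]
wrist_force: [0.3, 0.3, 0.2]
finger_gap: 0.503
finger_force: 0.0
```

```bash
python3 - <<'E'
from h import *
manip.grab_frame("top");manip.grab_frame("top")
o,T=tool();p=manip.grab_frame("wrist");W=cloud(p,T@p["mount"]);togo(o["tool_pos"],166)
c=np.array([.5643,.1604]);a=np.radians(-13.67)
L=((W[...,0]-c[0])*np.cos(a)+(W[...,1]-c[1])*np.sin(a))*1000;Y=(-(W[...,0]-c[0])*np.sin(a)+(W[...,1]-c[1])*np.cos(a))*1000;Z=W[...,2]*1000
def z(n,b):
  v=Z[b&(Z>70)&(Z<100)];print(n,len(v),np.percentile(v,[10,50,90]).round(1) if len(v) else "")
for s in(-1,1):
  z(f"tote side {s}",(abs(L)<100)&(Y*s>70)&(Y*s<73)); z(f"pads {s}",(abs(L-22)<25)&(Y*s>60)&(Y*s<67))
  z(f"carrier long wall {s}",(abs(L)<65)&(Y*s>51.5)&(Y*s<54)); z(f"carrier end {s}",(abs(Y)<48)&(L*s-2*s>69.5)&(L*s-2*s<72.5))
  z(f"tote end {s}",(abs(Y)<40)&(L*s>121)&(L*s<133))
q=W[(Z>110)&(Z<135)&(abs(L)<40)&(abs(Y)<62)];print("bar",rect(q),np.percentile(q[:,2],[5,50,95]).round(4))
cv2.imwrite("pics/w5.png",p["img"][...,::-1])
E
```

```text
t 22.7 tcp [0.5759 0.1994 0.3398] yang 166.48 shift [-0.5  0.  -0.1] turn 0.48 tilt [-3.e-04 -2.e-04 -1.e+00] F [ 0.22 -0.18  0.69] M [ 0.134 -0.03  -0.024] gap 0.498 0.0 j6 -2.61
tote side -1 362 [81.8 82.9 84. ]
pads -1 238 [81.8 82.7 83.8]
carrier long wall -1 180 [83.7 84.6 85.6]
carrier end -1 167 [83.5 84.5 85.7]
tote end -1 533 [80.  81.2 83.1]
tote side 1 304 [81.7 82.8 83.8]
pads 1 136 [81.9 82.8 84. ]
carrier long wall 1 252 [72.5 79.6 85. ]
carrier end 1 207 [75.9 84.4 85.6]
tote end 1 520 [79.8 81.  82.7]
bar (array([566.7, 161.3]), array([109.5,  13.9]), 76.72) [0.124  0.1256 0.1269]
```

View pics/w5.png

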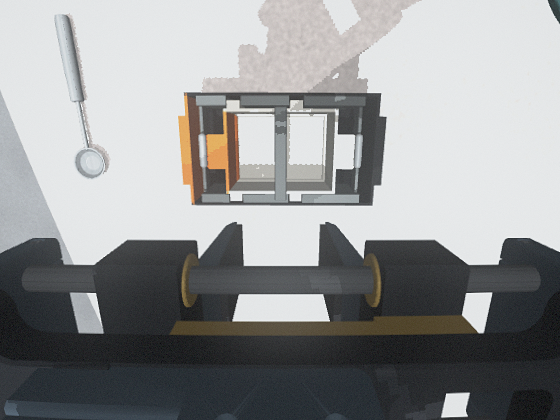

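The rim sits 1.7 mm above the tote's at both ends (nominal 1.5), level, with its orange end to the tote's orange end on the left, the ribs in the channels, and the gripper clear.

```bash
python3 -c "
from workcell import manip
print(manip.job_done())"
```

```text
the job is handed in; nothing more can be done
None
```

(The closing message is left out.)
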